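# Hang the fire opal tray on the free brass hook

## Robot

A 6-joint arm with a two-finger parallel gripper is mounted at the origin on the work surface. World frame = base frame: x ahead of the robot, y to its left, z up, the work surface at z = 0. Lengths are in mm, angles in rad, forces in N, time in s.
With the tool pointing down it reaches from about 425 to 950 mm from the base axis. Payload 14.7 kg.
Tool frame: the origin (TCP) lies midway between the tips of the shut fingers; the grasp point (between the pads) lies 19 mm behind it; z points along the fingers, y is the line along which they close (so a half turn about z gives the same grasp; the last joint's range is limited). The gripper opens to 85 mm and grips with 20 to 120 N. Pads are 22 mm wide; open, the fingers measure 114 mm over their backs; the gripper's body (76 mm by 85 mm) begins 54 mm behind the grasp point. The pads swing forward as they close: fully open they stand 13 mm farther back than shut.
Start: joints at [-1.148, 0.48, 1.596, -0, 1.065, -0.047], TCP at [294.274, -579.564, 231.297] pointing down, gripper open.
Joint ranges: [-2.75, 2.75], [-0.82, 2.05], [0.23, 2.67], [-1.56, 4.7], [0.09, 2.69], [-2.92, 2.92]. Speed limits (rad/s): [1.89, 1.89, 2.39, 3.01, 3.01, 3.01].

## Interface

Orientations are given as a 3x3 rotation matrix whose columns are the frame's x, y, z axes.
In Python, from rig import sense, snapshot, sign_off gives the robot as it stands. The module is installed in compiled form; this text tells all that it offers.
- The arm moves only by the shell command python3 -m jog 'ROWS' [OPENING] [FORCE]. ROWS is JSON, a list of rows, each a list of 6 numbers: the shift along the world's x, y, z scaled (see below), then the turn, a rotation vector about the world's x, y, z scaled (see below). In form: [[dx, dy, dz, wx, wy, wz], ...]. A call has 1 to 5 rows; each row shifts and turns the commanded pose from where the row before left it; what a row does not reach is not made up. The controller multiplies each number of a shift by 0.2 m and each number of a turn by 120 degrees. A row lasts 1/12 s, in which the tool goes at most 41.7 mm and 7.16 degrees, less where a joint would pass 70% of its speed; a pose out of reach is approached as far as the arm can. A call with a number of a shift or a turn outside -1 to 1 is refused whole. A call with a gripper value outside its range is refused whole. OPENING is the closure, from 0 (fully open) to 1 (shut), set as the call begins (- or left out, the last holds). The fingers move at their own pace and stop on an object; FORCE is the grip in N (left out, the last holds). Time passes only in rows, so rows that do not move let the fingers close. It gives the time, the measured TCP pose, the force, the opening and the grip force at its end, in the units of the state.
- sense(): the state, without advancing time (a new reading comes with each control period).
- snapshot(name): name is "side" or "top" or "wrist"; returns a dict with "img" (384x512x3 uint8, red, green, blue), "intrinsics" (3x3 intrinsics, pixels), "origin" and "attitude" of the camera in the world. Camera axes: x right, y up, looking along -z (the intrinsics and any distortion apply to the point x, -y, -z); pixel columns grow to the right and rows downward; lengths in mm; the calibration is good to about 2 mm. A picture is of the moment at which its call begins. There is no depth.
- sign_off(): hands the job in; it is judged then, once.
The state is a dict: "t": time; "qpos": joint angles; "qd": joint speeds; "effort": joint torques, N m; "tcp_pos": TCP position; "ee_rot": TCP orientation; "force": force on the tool from outside, world axes, zero at the start; "wrist_torque": the same for the moment, N m; "grip_width": opening from 0.0 (shut) to 1.0 (fully open); "gripper_force": force on a finger pad.
Only numpy, scipy, OpenCV 4.12 (cv2) and the standard library are available. Lean on these libraries where they do the work, as an engineer would, in place of code of your own. Each camera call takes 0.05 s, during which the arm holds its last target. There are 200 camera calls.

## Task

After the mineral lesson, hang the cedar carrying tray with the orange fire opals by its hand slot on the free brass hook of the cedar backboard, the one with neither hammer nor hand lens on it, and let it hang there still and level. Leave the tray with the dark grey hematite where it stands.

Things in the scene. Friction and masses are not known exactly. Their poses are not given: they have to be found in the camera images.
- opal_tray_center (a point): Cedar carrying tray, 80 (x) x 100 (y) x 30 mm high, 0.3 kg, with four orange fire opals fixed in it, up to 45 mm high, standing on the table. Point: its centre, 75 mm above the underside; z up. In its middle an upright handle board, 12 thick (x), 84 wide (y), top 75 mm above the point. Its hand slot runs through along x: 50 mm wide (y -25 to 25), from 15 mm below to 30 mm above the point.
- opal_tray_bar (a point): The place to grip the opal tray: middle of the solid bar of its handle board above the hand slot, 52.5 mm above the tray's centre point, axes alike. The bar is 12 mm thick (x, grip across this), 84 mm wide (y), 45 mm high (22.5 mm above and below this point). Turned half round about z the tray is the same.
- hook_seat (a point): Free brass hook on the cedar backboard at the right: a level rod, 8 mm thick, standing out of the board along this point's +y (z up). Point: on top of the rod, 68 mm out of the board. The rod is level to 22 mm farther out, then bends up 45 deg; its tip is 40 mm out from and 18 mm above the point. Board top: 18 mm above; shelf top: 202 mm below. Hammer and lens hooks are 110 mm or more away.
- hematite_tray_center (a point): An equal cedar carrying tray, but with dark grey rounded hematite lumps fixed in it, standing upright on the table; to be left alone. The point is its centre, 75 mm above its underside; axes and sizes as for the opal tray.
Things that resemble listed ones, but are neither listed nor needed, are in the scene too. What is shaped like the part that bears opal_tray_center but turquoise is not meant.

How it is judged:
By the outcome, as a careful person would: the job done as asked, in the order asked, and still so for the second after the job is handed in, with the robot touching nothing.
It also fails if it takes over 42 s, if anything falls off the work surface, if the arm or the gripper's body presses on something with over 40 N, if the wrist force passes 120 N, or if a joint passes its speed limit or range.

## Working session

There is one attempt and no reset: what is moved stays moved. The work goes in short steps, Python scripts to look and compute and a shell command to move; the robot and the scene stay as the last step left them, time stands still between calls to the robot, and variables do not carry over. Pictures are saved under pics/ and viewed, at most 10 in all, crops included, and the job is handed in when it is done.

```bash
mkdir -p pics
cat > h.py <<'E'
import numpy as np, cv2, pickle
from rig import sense, snapshot
def shot(n,f):
    s=snapshot(n); cv2.imwrite(f'pics/{f}.png',s['img'][:,:,::-1]); pickle.dump(s,open(f'pics/{f}.pkl','wb')); return s
def load(f): return pickle.load(open(f'pics/{f}.pkl','rb'))
def ray(s,u,v):
    d=np.linalg.inv(s['intrinsics'])@[u,v,1]; d=np.array(s['attitude'])@[d[0],-d[1],-d[2]]
    return np.array(s['origin'],float),d/np.linalg.norm(d)
def atz(s,u,v,z):
    o,d=ray(s,u,v); return o+d*(z-o[2])/d[2]
def tri(*obs):
    A=0;b=0
    for s,u,v in obs:
        o,d=ray(s,u,v);P=np.eye(3)-np.outer(d,d);A=A+P;b=b+P@o
    x=np.linalg.solve(A,b); return x
def proj(s,p):
    c=np.array(s['attitude']).T@(np.array(p)-s['origin']); q=s['intrinsics']@[c[0],-c[1],-c[2]]; return q[:2]/q[2]
E
python3 - <<'E'
from h import *
for n in ('side','top','wrist'):
    s=shot(n,n+'0'); print(n,s.keys(),np.round(s['intrinsics'],1).tolist(),np.round(s['origin'],1),np.round(s['attitude'],3).tolist())
a=cv2.imread('pics/side0.png');b=cv2.imread('pics/top0.png')
cv2.imwrite('pics/a.png',cv2.resize(a,(800,600),interpolation=cv2.INTER_CUBIC));cv2.imwrite('pics/b.png',cv2.resize(b,(800,600),interpolation=cv2.INTER_CUBIC))
print(sense())
E
```

```text
side dict_keys(['img', 'intrinsics', 'origin', 'attitude']) [[371.4, 0.0, 261.2], [0.0, 371.4, 192.3], [0.0, 0.0, 1.0]] [  4.  662.9 742.1] [[-0.796, 0.348, -0.495], [-0.605, -0.482, 0.633], [-0.018, 0.804, 0.595]]
top dict_keys(['img', 'intrinsics', 'origin', 'attitude']) [[352.0, 0.0, 254.7], [0.0, 352.0, 190.1], [0.0, 0.0, 1.0]] [315.7  33.5 943.9] [[0.004, 0.973, -0.229], [-1.0, 0.004, 0.001], [0.002, 0.229, 0.973]]
wrist dict_keys(['img', 'intrinsics', 'origin', 'attitude']) [[342.5, 0.0, 256.9], [0.0, 342.5, 191.4], [0.0, 0.0, 1.0]] [ 355.5 -547.9  374.2] [[0.452, 0.858, 0.242], [-0.892, 0.436, 0.121], [-0.002, -0.271, 0.963]]
{'t': 0.15, 'qpos': array([-1.14761458e+00,  4.80680649e-01,  1.59671761e+00, -2.55061184e-06,
        1.06509016e+00, -4.65900345e-02]), 'qd': array([ 0.00102749, -0.00280275, -0.00245309,  0.00048946, -0.00078696,
       -0.00119267]), 'effort': array([ 2.14795164e-04, -9.51147795e+01, -4.30459177e+01, -2.16578665e-04,
        8.19951209e-03,  1.24866551e-04]), 'tcp_pos': array([ 294.14385345, -579.29981512,  230.82873874]), 'ee_rot': array([[ 8.91671068e-01,  4.52683741e-01, -3.69893603e-04],
       [ 4.52683890e-01, -8.91670696e-01,  8.15832692e-04],
       [ 3.94909083e-05, -8.94899283e-04, -9.99999599e-01]]), 'force': array([-0.01725637, -0.57384859,  0.13375622]), 'wrist_torque': array([-0.01981257, -0.03713016, -0.0366386 ]), 'gripper_force': 0.0, 'grip_width': 1.0025071429571926}
```

View pics/a.png

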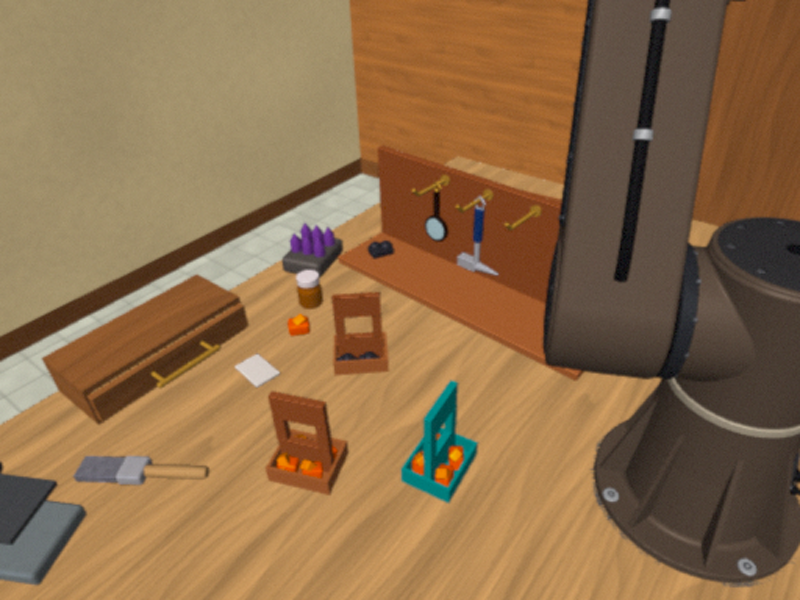

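View pics/b.png

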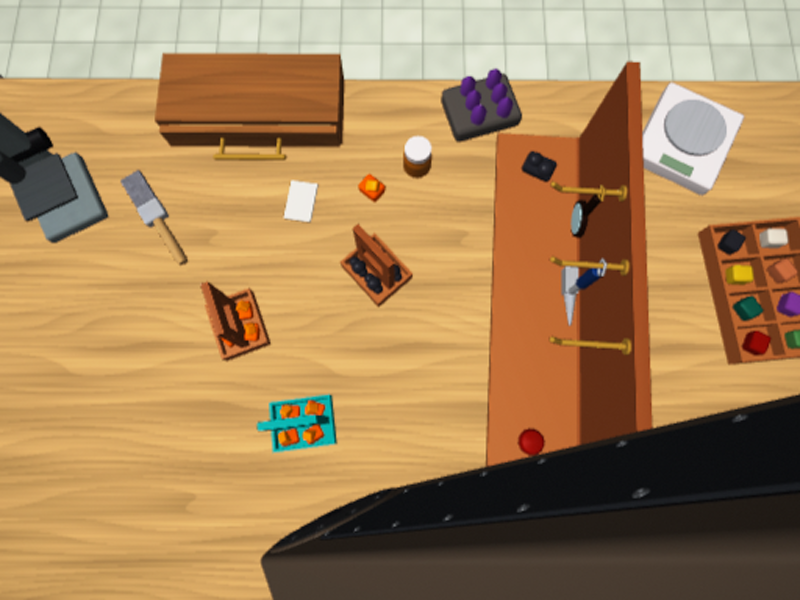

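The side view shows the cedar opal tray at about (308,440) of 800x600, with the turquoise decoy at (440,455) and the hematite tray at (360,340). The free hook is the near one, at about (523,217). In the top view the opal tray is at (235,320) and the free hook's rod runs from (555,342) to (630,346). I'll enlarge these parts.

Run:
```python
import cv2,numpy as np
a=cv2.imread('pics/side0.png');b=cv2.imread('pics/top0.png')
def c(i,x,y,w=66,h=50): return cv2.resize(i[y:y+h,x:x+w],(396,300),interpolation=cv2.INTER_CUBIC)
# scale 6
cv2.imwrite('pics/c.png',np.vstack([np.hstack([c(a,165,245,),c(b,120,178)]),np.hstack([c(a,300,110),c(b,345,195)])]))
```

```text
(no output)
```

View pics/c.png

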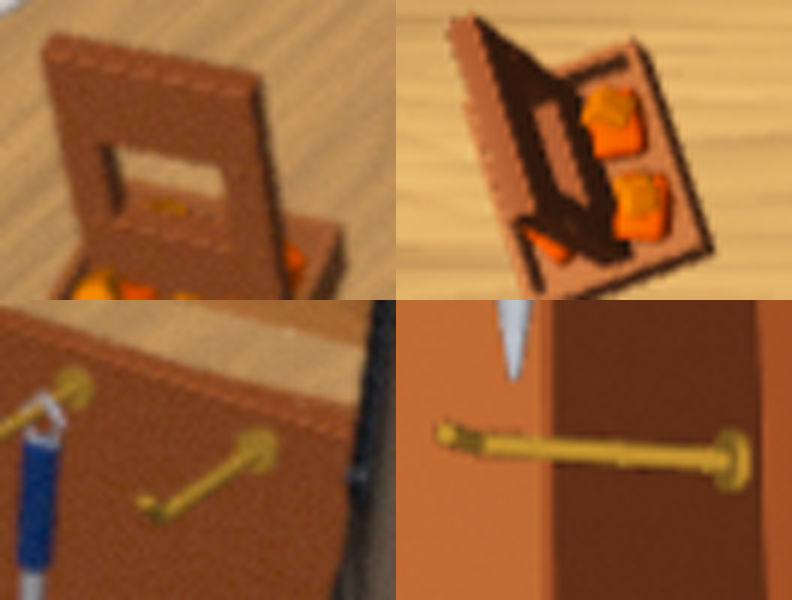

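The crops show the opal handle's top edge running (50,42)-(258,82) in the side view and (460,18)-(~525,215) in the top view. The tray rim corners are at (632,42) and (712,252). The hook elbow, flange and tip are at (158,515), (258,450), (143,500) in the side view and (470,443), (735,460), (446,433) in the top view.

Run:
```python
from h import *
np.set_printoptions(precision=1,suppress=True)
S,T=load('side0'),load('top0')
sc=lambda x,y,ox,oy:(ox+(x+.5)/6-.5,oy+(y+.5)/6-.5)
A=lambda x,y:sc(x,y,165,245);B=lambda x,y:sc(x-396,y,120,178)
C=lambda x,y:sc(x,y-300,300,110);D=lambda x,y:sc(x-396,y-300,345,195)
p,q=atz(S,*A(54,42),150),atz(S,*A(258,83),150); print('side top ends',p,q,np.linalg.norm(p-q),(p+q)/2,'yaw of y',np.degrees(np.arctan2(*(p-q)[1::-1])))
p1=atz(T,*B(463,18),150);print('top end',p1)
r,t=atz(T,*B(634,42),30),atz(T,*B(714,252),30);print('rim',r,t,np.linalg.norm(r-t),np.degrees(np.arctan2(*(r-t)[1::-1])))
u=(r-t)/np.linalg.norm(r-t); n=np.array([-u[1],u[0],0]);print('centre from rim',(r+t)/2+40*n,(r+t)/2-40*n)
e=tri((S,*C(160,514)),(T,*D(470,443)));f=tri((S,*C(262,450)),(T,*D(735,460)));g=tri((S,*C(146,502)),(T,*D(444,433)))
print('elbow,flange,tip',e,f,g, 'len',np.linalg.norm(e-f),np.degrees(np.arctan2(*(e-f)[1::-1])))
h=tri((S,*A(54,42)),(T,*B(463,18)));print('handle corner tri',h)
# hook-rod sanity & board edges
for nm,a in (('e',e),('f',f),('g',g)): print(nm,proj(S,a)-C(*{'e':(160,514),'f':(262,450),'g':(146,502)}[nm]))
```

```text
side top ends [521.  322.3 150. ] [445.6 292.5 150. ] 81.11170454578574 [483.3 307.4 150. ] yaw of y 21.603076635293753
top end [524.  321.8 150. ]
rim [544.8 288.3  30. ] [450.6 247.2  30. ] 102.73550781323215 23.54261373623023
centre from rim [481.7 304.4  30. ] [513.6 231.1  30. ]
elbow,flange,tip [ 426.  -179.6  219.7] [ 420.7 -272.9  215.1] [ 427.7 -167.6  231. ] len 93.58388807864429 86.7434845489402
handle corner tri [523.5 321.7 148.4]
e [-0.2 -0. ]
f [-0.4 -0. ]
g [-0.2 -0. ]
```

```bash
python3 -m jog '[[0,0,0.2,0,0,-0.03],[0,0,0.2,0,0,0],[0,0,0.2,0,0,0],[0.1,0.17,0,0,0,0],[0.1,0.17,0,0,0,0]]' 0
python3 -m jog '[[0.1,0.17,0,0,0,0],[0.1,0.17,0,0,0,0],[0.1,0.17,0,0,0,0],[0.1,0.17,0,0,0,0],[0.1,0.17,0,0,0,0]]'
python3 -m jog '[[0.1,0.17,0,0,0,0],[0.1,0.17,0,0,0,0],[0,0.2,0,0,0,0],[0,0.2,0,0,0,0],[0,0.2,0,0,0,0]]'
python3 -m jog '[[0,0.2,0,0,0,0],[0,0.2,0,0,0,0],[0,0.2,0,0,0,0],[0,0.2,0,0,0,0],[0,0.2,0,0,0,0]]'
```

```text
t: 0.57
tcp_pos: [334.4, -512.9, 353.6]
ee_rot: [[0.919, 0.393, 0.002], [0.393, -0.919, -0.004], [0.0, 0.005, -1.0]]
force: [1.8, 0.8, -1.4]
grip_width: 1.0
gripper_force: 0.0
t: 0.98
tcp_pos: [434.7, -339.7, 351.2]
ee_rot: [[0.918, 0.396, -0.0], [0.396, -0.918, 0.0], [-0.0, -0.0, -1.0]]
force: [1.8, -1.0, -0.2]
grip_width: 1.0
gripper_force: 0.0
t: 1.4
tcp_pos: [474.0, -151.7, 351.0]
ee_rot: [[0.918, 0.396, -0.001], [0.396, -0.918, 0.0], [-0.0, -0.0, -1.0]]
force: [1.8, 1.0, 0.6]
grip_width: 1.001
gripper_force: 0.0
t: 1.82
tcp_pos: [473.7, 48.3, 351.3]
ee_rot: [[0.918, 0.396, 0.0], [0.396, -0.918, 0.0], [0.0, -0.0, -1.0]]
force: [1.8, -0.4, 0.4]
grip_width: 0.998
gripper_force: 0.0
```

```bash
python3 -m jog '[[0,0.2,0,0,0,0],[0,0.2,0,0,0,0],[0,0.2,0,0,0,0],[0,0.2,0,0,0,0],[0.03,0.2,0,0,0,0]]'
python3 -m jog '[[0,0.2,-0.05,0,0,0],[0,0.1,-0.1,0,0,0],[0,0,-0.1,0,0,0],[0,0,0,0,0,0],[0,0,0,0,0,0]]'
python3 - <<'E'
from h import *
s=shot('wrist','w1');t=shot('top','t1');d=shot('side','s1')
a=cv2.resize(cv2.imread('pics/w1.png'),(400,300))
# hook zooms
c=lambda i,x,y,w=66,h=50: cv2.resize(cv2.imread(i)[y:y+h,x:x+w],(400,300),interpolation=cv2.INTER_CUBIC)
w=cv2.resize(cv2.imread('pics/w1.png'),(800,600),interpolation=cv2.INTER_CUBIC)
cv2.imwrite('pics/d.png',w)
print(s['origin'],s['attitude'],sense()['tcp_pos'])
E
```

```text
t: 2.23
tcp_pos: [479.1, 248.4, 351.4]
ee_rot: [[0.918, 0.396, -0.0], [0.396, -0.918, -0.0], [-0.0, -0.0, -1.0]]
force: [1.2, -0.5, 0.7]
grip_width: 0.999
gripper_force: 0.0
t: 2.65
tcp_pos: [479.5, 306.1, 300.6]
ee_rot: [[0.918, 0.396, -0.002], [0.396, -0.918, -0.001], [-0.003, 0.0, -1.0]]
force: [0.3, -0.2, 0.7]
grip_width: 1.001
gripper_force: 0.0
[543.03584114 333.87343721 443.87623478] [[ 3.95880318e-01  8.83351004e-01  2.50937795e-01]
 [-9.18302114e-01  3.80825676e-01  1.08134323e-01]
 [-4.29926126e-05 -2.73244958e-01  9.61944484e-01]] [480.94087572 306.00588267 302.71479089]
```

View pics/d.png

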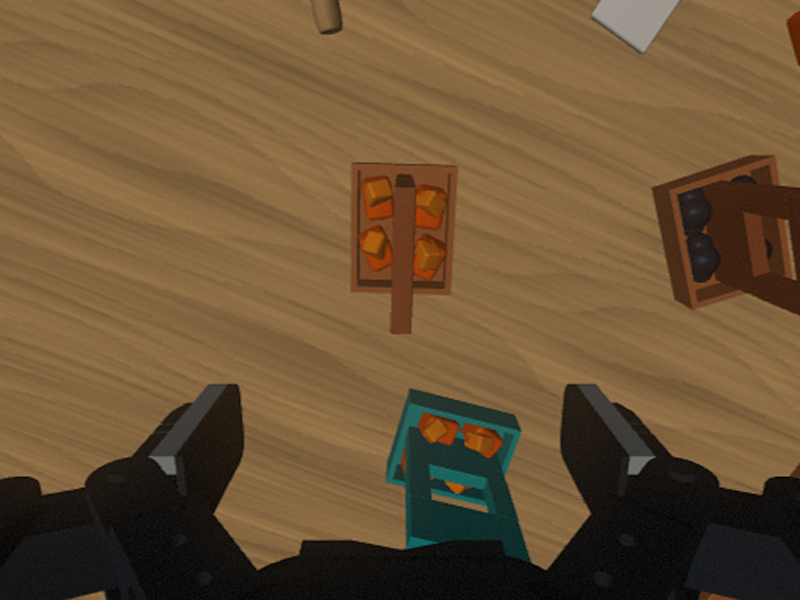

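The opal handle's top face runs from (405,187) down to (401,333) in the wrist view, the rim corners are (352,163)/(457,166)/(450,294)/(351,292), and the fingers straddle its line.

Run:
```python
from h import *
np.set_printoptions(precision=1,suppress=True)
s=load('w1'); k=lambda x,y:(x*.64-.18,y*.64-.18)
a,b=atz(s,*k(405,187),150),atz(s,*k(401,333),150)
print('handle',a,b,np.linalg.norm(a-b),(a+b)/2,np.degrees(np.arctan2(*(a-b)[1::-1])))
c=[atz(s,*k(*q),30) for q in ((352,163),(457,166),(450,294),(351,292))]; print('rim',np.mean(c,0),np.degrees(np.arctan2(*(c[0]-c[3])[1::-1])),np.degrees(np.arctan2(*(c[1]-c[2])[1::-1])))
print('tool x yaw',np.degrees(np.arctan2(.396,.918)))
# hook recheck: unobscured views
c=lambda f,x,y,w=66,h=50: cv2.resize(cv2.imread(f'pics/{f}.png')[y:y+h,x:x+w],(396,300),interpolation=cv2.INTER_CUBIC)
```

```text
handle [524.8 324.1 150. ] [447.5 293.1 150. ] 83.27462455763366 [486.2 308.6 150. ] 21.818354692803062
rim [486.  308.6  30. ] 21.41028024220179 21.712112202127017
tool x yaw 23.334041276709776
```

```bash
python3 -m jog '[[0.025,0.0125,-0.1,0,0,-0.0135],[0,0,-0.2,0,0,0],[0,0,-0.2,0,0,0],[0,0,-0.2,0,0,0],[0,0,-0.1,0,0,0]]'
python3 -m jog '[[0,0,-0.1,0,0,0],[0,0,0,0,0,0],[0,0,0,0,0,0],[0,0,0,0,0,0],[0,0,0,0,0,0]]'
```

```text
t: 3.22
tcp_pos: [484.5, 307.5, 138.7]
ee_rot: [[0.93, 0.368, -0.002], [0.368, -0.93, -0.001], [-0.002, 0.0, -1.0]]
force: [0.1, -1.1, 0.2]
grip_width: 0.998
gripper_force: 0.0
t: 3.63
tcp_pos: [486.5, 309.4, 123.3]
ee_rot: [[0.929, 0.369, 0.003], [0.369, -0.929, 0.001], [0.003, -0.0, -1.0]]
force: [-0.1, 0.0, -0.3]
grip_width: 1.003
gripper_force: 0.0
```

```bash
python3 -m jog '[[0,0,-0.02,0,0,0],[0,0,0,0,0,0],[0,0,0,0,0,0],[0,0,0,0,0,0],[0,0,0,0,0,0]]' 1 60
python3 -m jog '[[0,0,0,0,0,0],[0,0,0,0,0,0],[0,0,0,0,0,0],[0,0,0,0,0,0],[0,0,0,0,0,0]]'
python3 -m jog '[[0,0,0,0,0,0],[0,0,0.02,0,0,0],[0,0,0.05,0,0,0],[0,0,0.05,0,0,0],[0,0,0,0,0,0]]'
```

```text
t: 4.05
tcp_pos: [485.3, 309.0, 117.5]
ee_rot: [[0.929, 0.37, 0.0], [0.37, -0.929, 0.0], [0.0, -0.0, -1.0]]
force: [0.3, 0.5, 0.4]
grip_width: 0.303
gripper_force: 0.0
t: 4.47
tcp_pos: [485.4, 308.9, 117.4]
ee_rot: [[0.929, 0.37, 0.0], [0.37, -0.929, -0.0], [0.0, 0.0, -1.0]]
force: [0.6, -2.1, 2.0]
grip_width: 0.129
gripper_force: 59.3
t: 4.88
tcp_pos: [486.3, 309.6, 143.6]
ee_rot: [[0.929, 0.37, 0.002], [0.37, -0.929, 0.001], [0.003, -0.0, -1.0]]
force: [0.8, 0.0, -2.8]
grip_width: 0.127
gripper_force: 58.6
```

```bash
python3 -m jog '[[0,0,0.2,0,0,0],[0,0,0.2,0,0,0],[0,0,0.2,0,0,0],[0,0,0.2,0,0,0],[-0.02,-0.2,0,0,0,0]]'
python3 -m jog '[[-0.02,-0.2,0,0,0,-0.041],[-0.02,-0.2,0,0,0,-0.041],[0,-0.2,0,0,0,-0.041],[0,-0.2,0,0,0,-0.041],[0,-0.2,0,0,0,-0.041]]'
python3 -m jog '[[0,-0.2,0,0,0,0],[0,-0.2,0,0,0,0],[0,-0.2,0,0,0,0],[0,-0.1,0,0,0,0],[0,0,0,0,0,0]]'
python3 - <<'E'
from h import *
shot('wrist','w2');shot('side','s2');shot('top','t2')
c=lambda f,x,y,w=100,h=75: cv2.resize(cv2.imread(f'pics/{f}.png')[y:y+h,x:x+w],(400,300),interpolation=cv2.INTER_CUBIC)
cv2.imwrite('pics/e.png',np.vstack([np.hstack([c('s2',270,90),c('t2',310,180)]),np.hstack([c('w2',0,0,512,384),c('t2',0,0,512,384)])]))
E
```

```text
t: 5.3
tcp_pos: [485.5, 274.8, 309.7]
ee_rot: [[0.928, 0.372, 0.012], [0.372, -0.928, 0.008], [0.014, -0.003, -1.0]]
force: [5.4, -0.0, -3.4]
grip_width: 0.13
gripper_force: 60.3
t: 5.72
tcp_pos: [472.7, 67.3, 301.8]
ee_rot: [[0.999, -0.054, 0.001], [-0.054, -0.999, 0.0], [0.001, -0.0, -1.0]]
force: [0.9, 0.3, -3.6]
grip_width: 0.127
gripper_force: 60.2
t: 6.13
tcp_pos: [473.2, -74.8, 301.7]
ee_rot: [[0.999, -0.054, 0.001], [-0.054, -0.999, -0.001], [0.001, 0.001, -1.0]]
force: [-1.3, 1.6, -4.1]
grip_width: 0.132
gripper_force: 60.4
```

View pics/e.png

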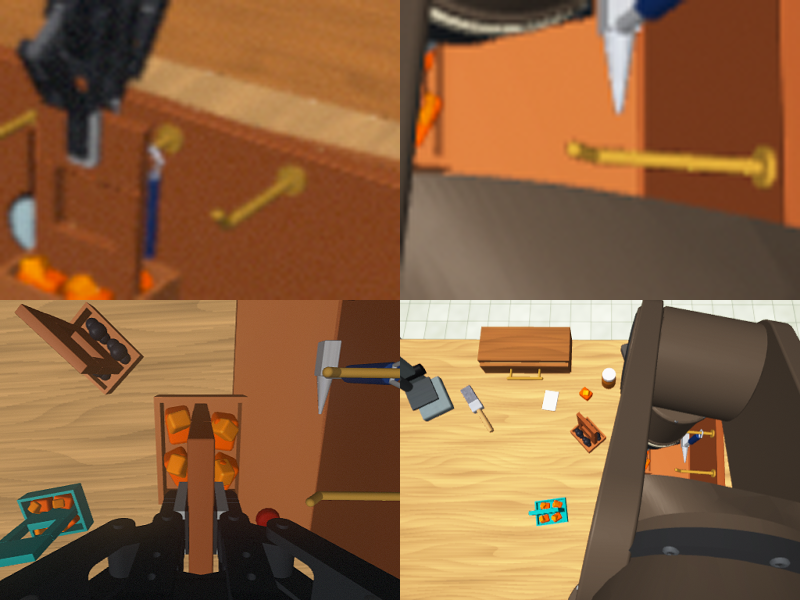

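The tray hangs level in the grip, and the free hook is visible in the wrist view at about (312,498) of the mosaic. I'll zoom in on it to refine the lateral position, height and heading.

Run:
```python
from h import *
cv2.imwrite('pics/f.png',cv2.resize(cv2.imread('pics/w2.png')[220:290,380:512],(792,420),interpolation=cv2.INTER_CUBIC))
np.set_printoptions(precision=1,suppress=True)
w=load('w2')
for p in ([426,-179.6,217],[420.7,-272.9,217],[427.7,-165,231]): print((proj(w,p)-[380,220])*6)
```

```text
[148.  193.3]
[916.6 194.6]
[ 71.9 240. ]
```

View pics/f.png

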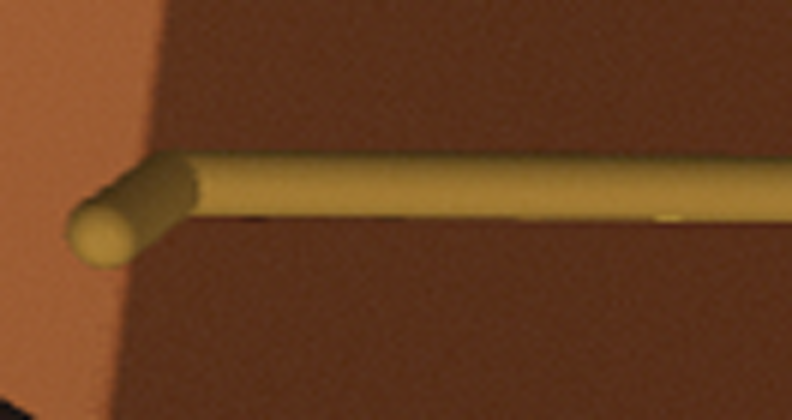

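The rod axis runs (195,186) to (790,190) in the zoom, with the elbow at about (188,186) and the tip at (103,237).

Run:
```python
from h import *
np.set_printoptions(precision=1,suppress=True)
w,S,T=load('w2'),load('side0'),load('top0')
sc=lambda x,y,ox,oy:(ox+(x+.5)/6-.5,oy+(y+.5)/6-.5)
W=lambda x,y:sc(x,y,380,220);C=lambda x,y:sc(x,y-300,300,110);D=lambda x,y:sc(x-396,y-300,345,195)
print('elbow',tri((S,*C(160,514)),(T,*D(470,443)),(w,*W(188,186))),tri((S,*C(160,514)),(w,*W(188,186))))
print('tip',tri((S,*C(146,502)),(T,*D(444,433)),(w,*W(103,237))))
for z in(214,217,220):
    a,b=atz(w,*W(195,186),z),atz(w,*W(790,190),z); print(z,a,b,np.degrees(np.arctan2(*(a-b)[1::-1])))
s=sense();print(s['tcp_pos'],s['ee_rot'])
```

```text
elbow [ 427.1 -181.9  218. ] [ 427.3 -183.8  217.4]
tip [ 427.9 -168.1  230.6]
214 [ 425.5 -186.3  214. ] [ 420.9 -259.4  214. ] 86.43085974712733
217 [ 427.  -184.9  217. ] [ 422.5 -257.1  217. ] 86.43085974712739
220 [ 428.5 -183.5  220. ] [ 424.1 -254.7  220. ] 86.43085974712736
[473.1 -70.9 301.4] [[ 1.  -0.1  0. ]
 [-0.1 -1.   0. ]
 [ 0.  -0.  -1. ]]
```

```bash
python3 -m jog '[[-0.1,0,-0.1,0,0,0],[-0.11,-0.05,-0.1,0,0,0],[0,-0.14,0,0,0,-0.003],[0,0,0,0,0,0],[0,0,0,0,0,0]]'
python3 -m jog '[[0,0,0,0,0,0],[0,0,0,0,0,0],[0,0,0,0,0,0]]'
python3 - <<'E'
from h import *
s=shot('wrist','w3');shot('side','s3')
np.set_printoptions(precision=1,suppress=True);q=sense();print(q['tcp_pos'],q['qpos'],q['force'])
c=lambda f,x,y,w=100,h=75: cv2.resize(cv2.imread(f'pics/{f}.png')[y:y+h,x:x+w],(400,300),interpolation=cv2.INTER_CUBIC)
cv2.imwrite('pics/g.png',np.hstack([c('s3',270,90),c('w3',0,0,512,384)]))
E
```

```text
t: 6.7
tcp_pos: [431.2, -108.7, 261.3]
ee_rot: [[0.998, -0.057, 0.0], [-0.057, -0.998, 0.0], [-0.0, -0.0, -1.0]]
force: [0.1, 0.1, -3.3]
grip_width: 0.13
gripper_force: 60.8
t: 6.95
tcp_pos: [431.5, -108.2, 261.4]
ee_rot: [[0.998, -0.056, 0.0], [-0.056, -0.998, 0.0], [0.0, -0.0, -1.0]]
force: [0.1, 0.6, -3.8]
grip_width: 0.131
gripper_force: 60.8
[ 431.5 -108.5  261.4] [-0.3  0.2  2.   0.   1.   1.3] [-0.3  0.7 -3.2]
```

View pics/g.png

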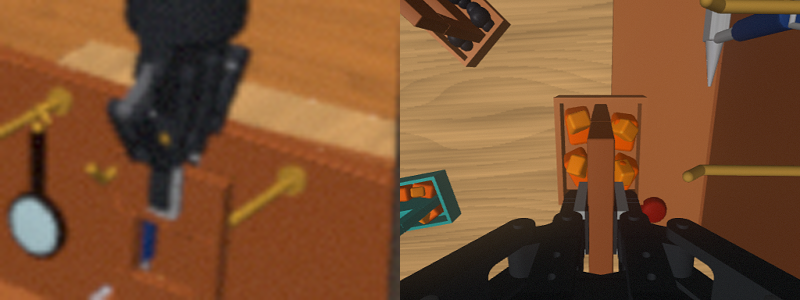

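The tray is in front of the hook and aligned with it. The hammer's spike points toward the hook, so I'll check clearance before going in.

Run:
```python
from h import *
np.set_printoptions(precision=1,suppress=True)
S,T,w,v=load('side0'),load('top0'),load('w2'),load('w3')
k=lambda x,y:(x*.64-.18,y*.64-.18)
m=lambda x,y:((x+.5)*1.28-.5,(y+.5)*1.28-.5)
p=tri((S,*k(497,274)),(T,*k(570,324)),(w,*m(321,113)),(v,*m(310,85)));print(p)
for s,o in((S,k(497,274)),(T,k(570,324)),(w,m(321,113)),(v,m(310,85))): print(proj(s,p)-o)
```

```text
[ 479.3 -248.1   59.7]
[-0.  -0.1]
[0.1 0.3]
[-0.5 -0.5]
[0.2 0.1]
```

The spike is at z≈60, well below the hanging tray's underside at about 116. Inserting.

```bash
python3 -m jog '[[-0.006,-0.1,0,0,0,0],[-0.006,-0.1,0,0,0,0],[-0.006,-0.1,0,0,0,0],[0,0,0,0,0,0]]'
python3 -m jog '[[-0.006,-0.1,0,0,0,0],[-0.006,-0.08,0,0,0,0],[0,0,0,0,0,0],[0,0,0,0,0,0]]'
```

```text
t: 7.38
tcp_pos: [428.1, -171.4, 261.5]
ee_rot: [[0.998, -0.057, 0.001], [-0.057, -0.998, -0.001], [0.001, 0.001, -1.0]]
force: [2.5, 0.3, -4.4]
grip_width: 0.132
gripper_force: 60.9
t: 7.72
tcp_pos: [425.3, -205.1, 261.2]
ee_rot: [[0.998, -0.058, -0.0], [-0.058, -0.998, 0.0], [-0.0, -0.0, -1.0]]
force: [-0.8, 0.3, -3.0]
grip_width: 0.13
gripper_force: 60.9
```

```bash
python3 -m jog '[[0,0,-0.05,0,0,0],[0,0,-0.05,0,0,0],[0,0,-0.015,0,0,0],[0,0,0,0,0,0],[0,0,0,0,0,0]]'
python3 -m jog '[[0,0,-0.008,0,0,0],[0,0,0,0,0,0],[0,0,0,0,0,0]]'
```

```text
t: 8.13
tcp_pos: [425.1, -204.6, 237.8]
ee_rot: [[0.998, -0.056, -0.001], [-0.056, -0.998, 0.001], [-0.001, -0.0, -1.0]]
force: [0.6, -0.6, -3.4]
grip_width: 0.135
gripper_force: 60.8
t: 8.38
tcp_pos: [425.4, -205.1, 236.9]
ee_rot: [[0.998, -0.057, 0.0], [-0.057, -0.998, -0.0], [0.0, 0.0, -1.0]]
force: [0.1, 0.4, -3.8]
grip_width: 0.129
gripper_force: 60.9
```

```bash
python3 -m jog '[[0,0,-0.008,0,0,0],[0,0,0,0,0,0],[0,0,0,0,0,0]]'
python3 -m jog '[[0,0,-0.005,0,0,0],[0,0,0,0,0,0],[0,0,0,0,0,0]]'
```

```text
t: 8.63
tcp_pos: [425.3, -205.1, 235.1]
ee_rot: [[0.998, -0.057, 0.0], [-0.057, -0.998, -0.0], [0.0, 0.0, -1.0]]
force: [0.3, 0.2, -3.2]
grip_width: 0.133
gripper_force: 60.9
t: 8.88
tcp_pos: [425.2, -205.1, 234.1]
ee_rot: [[0.998, -0.057, -0.0], [-0.057, -0.998, 0.0], [-0.0, -0.0, -1.0]]
force: [-0.7, -0.5, -3.6]
grip_width: 0.132
gripper_force: 60.9
```

```bash
for i in 1; do python3 -m jog '[[0,0,-0.005,0,0,0],[0,0,0,0,0,0],[0,0,0,0,0,0]]'; done
python3 -m jog '[[0,0,-0.005,0,0,0],[0,0,0,0,0,0],[0,0,0,0,0,0]]'
```

```text
t: 9.13
tcp_pos: [425.2, -205.1, 233.0]
ee_rot: [[0.998, -0.057, -0.0], [-0.057, -0.998, 0.0], [-0.0, -0.0, -1.0]]
force: [0.7, -0.2, -3.4]
grip_width: 0.128
gripper_force: 60.9
t: 9.38
tcp_pos: [425.4, -205.1, 232.1]
ee_rot: [[0.998, -0.057, 0.0], [-0.057, -0.998, -0.0], [0.0, 0.0, -1.0]]
force: [-0.2, -0.7, -2.5]
grip_width: 0.132
gripper_force: 61.3
```

```bash
python3 -m jog '[[0,0,-0.004,0,0,0],[0,0,0,0,0,0],[0,0,0,0,0,0]]'
python3 - <<'E'
from h import *
v=load('w3');s=shot('side','s4');shot('wrist','w4')
c=lambda f,x,y,w=100,h=75: cv2.resize(cv2.imread(f'pics/{f}.png')[y:y+h,x:x+w],(400,300),interpolation=cv2.INTER_CUBIC)
cv2.imwrite('pics/i.png',np.hstack([c('s4',270,90),c('w4',0,0,512,384)]))
E
```

```text
t: 9.63
tcp_pos: [425.4, -205.2, 231.8]
ee_rot: [[0.998, -0.057, 0.001], [-0.057, -0.998, -0.0], [0.001, 0.0, -1.0]]
force: [-1.7, 1.5, 8.6]
grip_width: 0.132
gripper_force: 63.1
```

View pics/i.png

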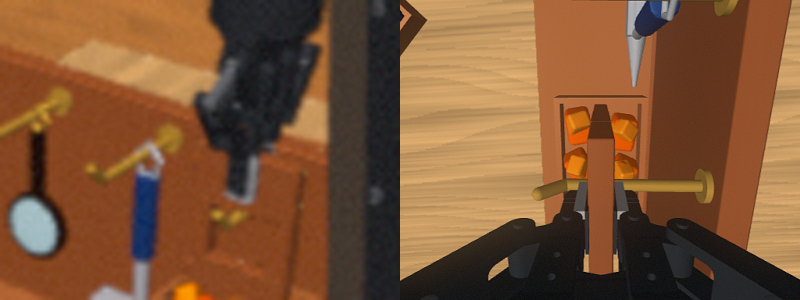

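The tray is seated on the rod: 8.6 N upward, and the rod passes through the slot. I'll relieve the press slightly and open a little.

```bash
python3 -m jog '[[0,0,0.002,0,0,0],[0,0,0,0,0,0]]' - 20
python3 -m jog '[[0,0,0,0,0,0],[0,0,0,0,0,0],[0,0,0,0,0,0],[0,0,0,0,0,0],[0,0,0,0,0,0]]' 0.68
python3 -m jog '[[0,0,0,0,0,0],[0,0,0,0,0,0],[0,0,0,0,0,0],[0,0,0,0,0,0],[0,0,0,0,0,0]]'
python3 - <<'E'
from h import *
shot('side','s5');shot('wrist','w5')
c=lambda f,x,y,w=100,h=75: cv2.resize(cv2.imread(f'pics/{f}.png')[y:y+h,x:x+w],(400,300),interpolation=cv2.INTER_CUBIC)
cv2.imwrite('pics/j.png',np.hstack([c('s5',280,110),c('w5',0,0,512,384)]))
E
```

```text
t: 9.9
tcp_pos: [425.4, -205.1, 232.0]
ee_rot: [[0.998, -0.057, 0.0], [-0.057, -0.998, -0.0], [0.0, 0.0, -1.0]]
force: [-0.7, 0.5, 3.4]
grip_width: 0.128
gripper_force: 61.8
t: 10.32
tcp_pos: [425.3, -205.1, 231.6]
ee_rot: [[0.998, -0.057, -0.0], [-0.057, -0.998, 0.0], [-0.0, -0.0, -1.0]]
force: [0.1, -0.9, -0.6]
grip_width: 0.319
gripper_force: 0.0
t: 10.73
tcp_pos: [425.3, -205.1, 231.7]
ee_rot: [[0.998, -0.057, 0.0], [-0.057, -0.998, 0.0], [0.0, -0.0, -1.0]]
force: [0.1, 0.1, -0.8]
grip_width: 0.319
gripper_force: 0.0
```

View pics/j.png

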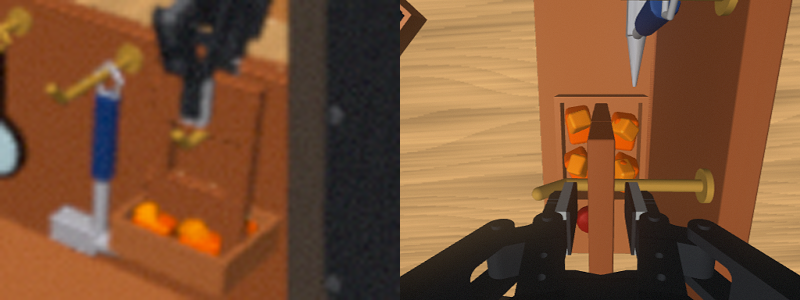

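The tray hangs on the hook and the fingers are clear on both sides. Withdrawing straight up.

```bash
python3 -m jog '[[0,0,0.03,0,0,0],[0,0,0.05,0,0,0],[0,0,0.1,0,0,0],[0,0,0.2,0,0,0],[0,0,0.2,0,0,0]]'
python3 -m jog '[[0.1,0.15,0.05,0,0,0],[0.1,0.15,0.05,0,0,0],[0.1,0.15,0.05,0,0,0],[0,0,0,0,0,0],[0,0,0,0,0,0]]'
python3 -m jog '[[0,0,0,0,0,0],[0,0,0,0,0,0],[0,0,0,0,0,0],[0,0,0,0,0,0],[0,0,0,0,0,0]]'
python3 - <<'E'
from h import *
shot('side','s6')
E
python3 -m jog '[[0,0,0,0,0,0],[0,0,0,0,0,0],[0,0,0,0,0,0],[0,0,0,0,0,0],[0,0,0,0,0,0]]' | head -1
python3 - <<'E'
from h import *
shot('side','s7');shot('top','t7')
a,b=[cv2.imread(f'pics/{f}.png').astype(int) for f in('s6','s7')]
print('diff',np.abs(a-b)[130:200,300:370].mean(), np.abs(a-b).mean())
c=lambda f,x,y,w=100,h=75: cv2.resize(cv2.imread(f'pics/{f}.png')[y:y+h,x:x+w],(400,300),interpolation=cv2.INTER_CUBIC)
cv2.imwrite('pics/k.png',np.vstack([np.hstack([c('s6',280,110),c('s7',280,110)]),np.hstack([c('s7',0,0,512,384),c('t7',0,0,512,384)])]))
E
```

```text
t: 11.25
tcp_pos: [424.5, -204.6, 349.4]
ee_rot: [[0.998, -0.057, -0.002], [-0.057, -0.998, 0.001], [-0.002, -0.001, -1.0]]
force: [1.9, -0.8, 0.1]
grip_width: 0.322
gripper_force: 0.0
t: 11.67
tcp_pos: [486.2, -113.7, 379.1]
ee_rot: [[0.999, -0.054, 0.002], [-0.054, -0.999, -0.0], [0.002, 0.0, -1.0]]
force: [0.5, -0.3, 0.1]
grip_width: 0.321
gripper_force: 0.0
t: 12.08
tcp_pos: [484.9, -115.6, 377.6]
ee_rot: [[0.998, -0.058, -0.0], [-0.058, -0.998, 0.0], [-0.0, -0.0, -1.0]]
force: [0.4, 0.2, -0.0]
grip_width: 0.318
gripper_force: 0.0
t: 12.55
diff 2.4320408163265306 2.212922837999132
```

View pics/k.png

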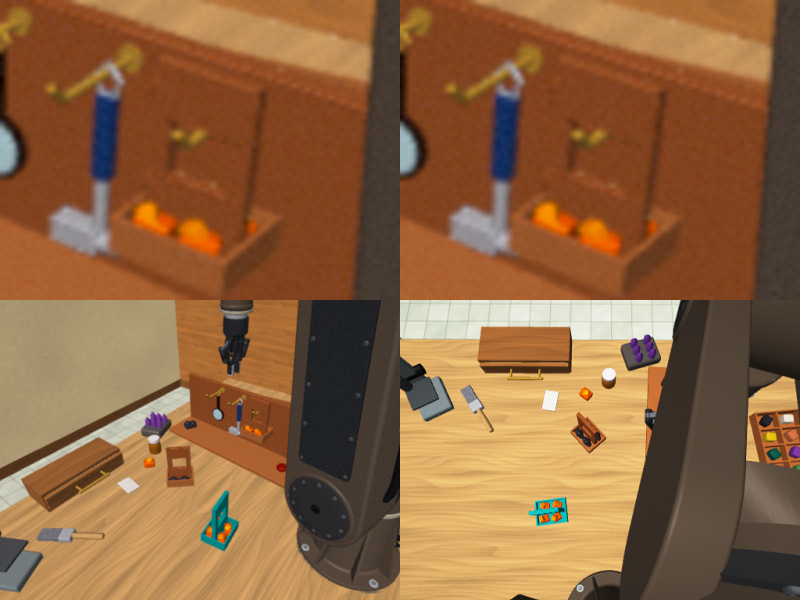

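The tray hangs level, and it is still: the two frames differ only by image noise. The hematite tray is where it was, and the arm is clear.

```bash
python3 -c "from rig import sign_off; print(sign_off())"
```

```text
the job is handed in; nothing more can be done
None
```

The cedar tray with the orange fire opals hangs level and still by its hand slot on the free brass hook, the hematite tray was left where it stood, and the job was handed in at about 12.7 s of the 42 s allowed.

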